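# Roll the filter wheel up into the scanner dock

## Robot

A 7-joint arm with a two-finger parallel gripper is mounted at the origin on the work surface. World frame = base frame: x ahead of the robot, y to its left, z up, the work surface at z = 0. Lengths are in m, angles in degrees, forces in N, time in s.
With the tool pointing down it reaches from about 0.425 to 0.875 m from the base axis. Payload 4.7 kg.
Tool frame: the origin (TCP) lies between the finger pads; the fingertips stand 11 mm ahead of it and the grasp point (between the pads) lies 8 mm behind it; z points along the fingers, y is the line along which they close (so a half turn about z gives the same grasp; the last joint's range is limited). The gripper opens to 85 mm and grips with 20 to 120 N. Pads are 22 mm wide; open, the fingers measure 114 mm over their backs; the gripper's body (76 mm by 85 mm) begins 54 mm behind the grasp point. The pads swing forward as they close: fully open they stand 13 mm farther back than shut.
Start: joints at [-65.025, 18.392, -4.016, 83.108, 1.295, 78.541, -3.26], TCP at [0.266, 0.593, 0.242] pointing down, gripper open.
Joint ranges: [-163.93, 163.93], [-17.29, 119.83], [-79.2, 71.16], [3.27, 140.29], [-89.18, 269.18], [5.43, 117.66], [-154.24, 154.24]. Speed limits (degrees/s): [147.25, 147.25, 180, 180, 180, 180, 180].

## Interface

Orientations are given as a 3x3 rotation matrix whose columns are the frame's x, y, z axes.
In Python, from rig import state, get_image, camera_params, hand_in gives the robot as it stands. The module is installed in compiled form; this text tells all that it offers.
- The arm moves only by the shell command python3 -m handwheel 'ROWS' [FORCE]. ROWS is JSON, a list of rows, each a list of 5 numbers: the opening in per cent of the stroke, from 0 (shut) to 100 (fully open), then the shift along the tool's x, y, z in mm, then the turn about the tool's z in rad. In form: [[fingers, dx, dy, dz, roll], ...]. A call has 1 to 20 rows; each row shifts and turns the commanded pose from where the row before left it, along the tool's axes as they then stand; what a row does not reach is not made up. A row lasts 1/10 s, in which the tool goes at most 50 mm and 8.59 degrees, less where a joint would pass 70% of its speed; a pose out of reach is approached as far as the arm can. A call with a gripper value outside its range is refused whole. The fingers move at their own pace and stop on an object; FORCE is the grip in N (left out, the last holds). Time passes only in rows, so rows that do not move let the fingers close. It gives the time, the measured TCP pose, the force, the opening and the grip force at its end, in the units of the state.
- state(): the state, without advancing time (a new reading comes with each control period).
- get_image(name): name is "scene" or "top" or "wrist"; returns the picture (400x640x3 uint8, blue, green, red); there is no depth.
- camera_params(name): a dict with "intrinsics" (3x3 intrinsics, pixels), "R" (3x3) and "t" (3): a world point X has camera coordinates R X + t; the wrist camera has in their place "mount" (4x4, takes a point from camera to tool coordinates, whose origin is the TCP and whose axes are the flange's). Camera axes: x right, y down, z forward; pixel columns grow to the right and rows downward; lengths in m; the calibration is good to about 2 mm. A picture is of the moment at which its call begins: read the wrist's pose just before it. camera_params takes no time and is no camera call.
- hand_in(): hands the job in; it is judged then, once.
The state is a dict: "time": time; "qpos": joint angles; "joint_velocities": joint speeds; "joint_efforts": joint torques, N m; "tcp_pos": TCP position; "orientation": TCP orientation; "ft_force": force on the tool from outside, world axes, zero at the start; "torque": the same for the moment, N m; "width": opening from 0.0 (shut) to 1.0 (fully open); "grip_force": force on a finger pad.
Only numpy, scipy, OpenCV 4.12 (cv2) and the standard library are available. Lean on these libraries where they do the work, as an engineer would, in place of code of your own. Each camera call takes 0.05 s, during which the arm holds its last target. There are 200 camera calls.

## Task

The filter wheel standing at the foot of the scanner's loading track must be docked: roll it on its rim up the track and over the crest, without lifting it off the track, letting it tip over or skidding it, then press it on gently until the sliding contact shoe at the end is fully home, feeling for the end and never forcing it. Leave the wheel standing in the dock with its index bar near the top, and do not disturb the other things on the bench.

Things in the scene. Friction and masses are not known exactly. Their poses are not given: they have to be found in the camera images.
- wheel: Filter wheel: disc 76 mm diameter, 22 mm thick, 0.3 to 0.5 kg, standing on its rim. Fixed in it is a steel axle: a stub 10 mm in diameter, 15 mm long, on each face, 52 mm over both ends. Origin: its centre. y: the axle; at the start x points the way to roll and z up; both turn with the wheel. It rolls easily if both stubs are pushed from behind, a finger beside each face (gap of 38 to 40 mm).
- index (a point): On the wheel: its index bar, a straight radial bar 6 by 22 mm on each face (the other five marks are round windows). The point lies 24 mm from the centre towards the wheel's -z, straight below it at the start. Rolled all the way without skidding, it comes out within about 35 degrees of the top.
- track: Black loading track, fixed. Origin: on the table under the crest, on the centre line; x: the way to roll, z up. A steel floor 28 mm wide rises at 8 degrees to the crest (x = 0), then falls at 4 degrees into the dock. Kerbs 8 mm high and wide line both sides, 1.8 mm of play beside the wheel. A scanner column 190 mm wide, 200 mm high stands from x = 210 mm on; nothing is above the wheel.
- crest (a point): The crest: middle of the highest line of the track's floor, 22 mm above the table. The wheel's centre is 60 mm above the table there.
- low_end (a point): Middle of the top edge, facing the wheel, of the 22 mm high bar across the track's low end. The wheel starts resting against it, its centre 65 mm before the crest and 51 mm above the table. Fingers can come down behind the wheel above the bar.
- shoe (a joint): Travel (m) of the contact shoe, a black block 34 mm wide and high with brass contacts on top, closing the dock's far end: 0 out, 0.014 fully home (pushed along the track's x); starts at 0 to 0.005. The wheel moves it with 3 to 6 N; it stays put. Stiff end stop (6 N per mm). Push it with the wheel only, with under 14 N. Its place is not measured: when home the wheel's centre is anywhere 32 to 76 mm past the crest.
- oil_bottle: Bystander: small amber bottle, 36 mm diameter, 60 mm high, beside the track's far side from the robot. Origin: centre of its underside.
- jar: Bystander: small white jar, 44 mm diameter, 50 mm high, between track and robot. Origin: centre of its underside.
- screwdriver: Bystander: screwdriver 160 mm long lying beside the track on the robot's side. Origin: middle of its underside, x along it.
- spare_wheel: Bystander: a second wheel of the same shape that lies flat on the table, away from the track's low end. It stays there. Origin: its centre, 26 mm above the table.
- chip_tray: Bystander: grey tray 110 x 90 x 22 mm of glass chips, far from the track.
- lens_pot: Bystander: open steel pot 60 mm in diameter, 45 mm high, beyond the scanner column.
- tip_box: Bystander: clear open box 90 x 120 x 50 mm with white tips, left of the robot.
There are look-alikes about, which are no part of the job. What is shaped like the wheel but red is not meant.

How it is judged (in metres and radians):
On the way, in this order (a step that is already met when the one before it is completed fails the run):
1. the wheel has rolled over the crest, standing, with the shoe not yet home (x of wheel in the frame of track above 0.005 m and angle between wheel's own z axis and vertical above 1.4 rad and value of joint shoe below 0.01 m), for 0.02 s.
2. the wheel has pushed the shoe fully home (within 2 mm) (value of joint shoe above 0.012 m and x of wheel in the frame of track above 0.022 m), for 0.1 s.
At the end, for the whole second after the job is handed in: The shoe is within 2 mm of fully home; the wheel stands on its rim on the dock floor past the crest (centre 24 to 85 mm past it, within 8 mm of the track's centre line), at rest, upright within about 11 degrees, with its index bar within 50 degrees of the top (value of joint shoe above 0.012 m and x of wheel in the frame of track between 0.024 and 0.085 m and y of wheel in the frame of track between -0.008 and 0.008 m and z of wheel in the frame of track below 0.064 m and angle between wheel's own z axis and vertical above 2.27 rad and angle between wheel's own y axis and vertical between 1.37 and 1.77 rad and linear speed of wheel below 0.02 m/s); the robot touches nothing.
It fails at once if the wheel tips more than 20 degrees (angle between wheel's own y axis and vertical below 1.22 rad or angle between wheel's own y axis and vertical above 1.92 rad).
It fails at once if the wheel is lifted off the track (centre more than 71 mm above the table; on the lower half of the ramp more than 67 mm) (z of wheel in the frame of track above 0.071 m or (z of wheel in the frame of track above 0.067 m and x of wheel in the frame of track below -0.035 m)).
It fails at once if the wheel is pressed on the track or the shoe with more than 22 N in all (its own weight included) (contact force between wheel and track above 22 N).
It fails at once if the shoe is pushed in before the wheel is over the crest (value of joint shoe above 0.01 m and x of wheel in the frame of track below 0.003 m).
It fails at once if a bystander is moved more than 20 mm (distance of any of oil_bottle, jar, screwdriver, spare_wheel, chip_tray, lens_pot, tip_box from where it was at the start of the episode above 0.02 m).
It also fails if it takes over 51 s, if anything falls off the work surface, if the arm or the gripper's body presses on something with over 40 N, if the wrist force passes 120 N, or if a joint passes its speed limit or range.

## Working session

There is one attempt and no reset: what is moved stays moved. The work goes in short steps, Python scripts to look and compute and a shell command to move; the robot and the scene stay as the last step left them, time stands still between calls to the robot, and variables do not carry over. Pictures are saved under pics/ and viewed, at most 10 in all, crops included, and the job is handed in when it is done.

```bash
mkdir -p pics; python3 - <<'E'
from rig import *
import cv2,numpy as np
for n in("scene","top"):
    cv2.imwrite(f"pics/{n}0.png",get_image(n));p=camera_params(n);print(n,{k:np.round(np.array(v),4).tolist() for k,v in p.items()})
s=state();print(s['time'],s['tcp_pos'],s['orientation'],s['width'],s['ft_force'])
E
```

```text
scene {'intrinsics': [[476.2331, 0.0, 322.6015], [0.0, 476.2331, 190.786], [0.0, 0.0, 1.0]], 'R': [[0.6634, 0.7481, -0.0164], [0.5254, -0.4812, -0.7017], [-0.5328, 0.4569, -0.7123]], 't': [-0.3991, -0.2408, 1.6751]}
top {'intrinsics': [[490.3298, 0.0, 312.0173], [0.0, 490.3298, 196.3692], [0.0, 0.0, 1.0]], 'R': [[0.0243, -0.9997, -0.0074], [-0.982, -0.0225, -0.1875], [0.1873, 0.0119, -0.9822]], 't': [0.0364, 0.5672, 1.2765]}
0.1 [0.2659363  0.59259143 0.24131894] [[-9.12386000e-01  4.09330362e-01 -6.65142113e-04]
 [ 4.09330898e-01  9.12384539e-01 -1.63389560e-03]
 [-6.19376993e-05 -1.76300669e-03 -9.99998444e-01]] 0.9988063933954567 [0.23105903 0.00985279 0.04364791]
```

View pics/scene0.png

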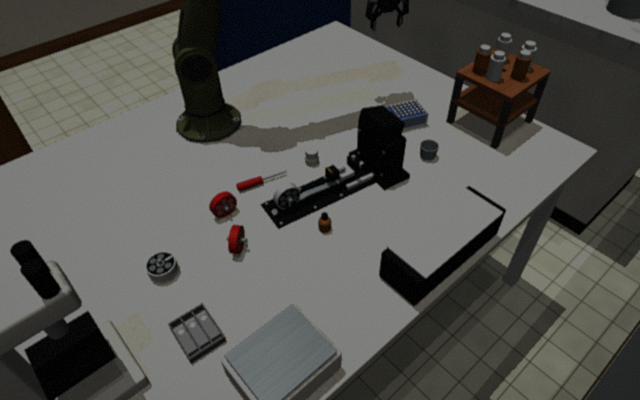

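View pics/top0.png

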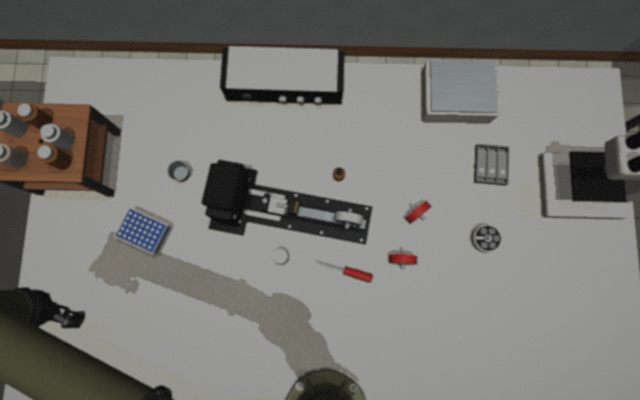

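Scene: the grey wheel stands on the track at (287,196), in top at (349,217). The red ones at top (418,211) and (403,259) are look-alikes, and the grey one at (486,237) lies flat, so it's the spare. The wheel on the black track fits the description. I'll confirm with a crop.

```bash
python3 - <<'E'
import cv2,numpy as np
a=cv2.imread("pics/top0.png")[165:255,200:380];b=cv2.imread("pics/scene0.png")[140:230,250:430]
f=lambda i:cv2.convertScaleAbs(cv2.resize(i,None,fx=4.4,fy=3.3*4/3,interpolation=cv2.INTER_CUBIC)[:,:792],alpha=1.8,beta=20)
f=lambda i:cv2.convertScaleAbs(cv2.resize(i,None,fx=4,fy=4,interpolation=cv2.INTER_CUBIC),alpha=1.8,beta=20)
a=cv2.imread("pics/top0.png")[178:248,195:385];b=cv2.imread("pics/scene0.png")[145:225,250:440]
cv2.imwrite("pics/crop0.png",np.vstack([f(a),f(b)]))
E
```

```text
(no output)
```

View pics/crop0.png

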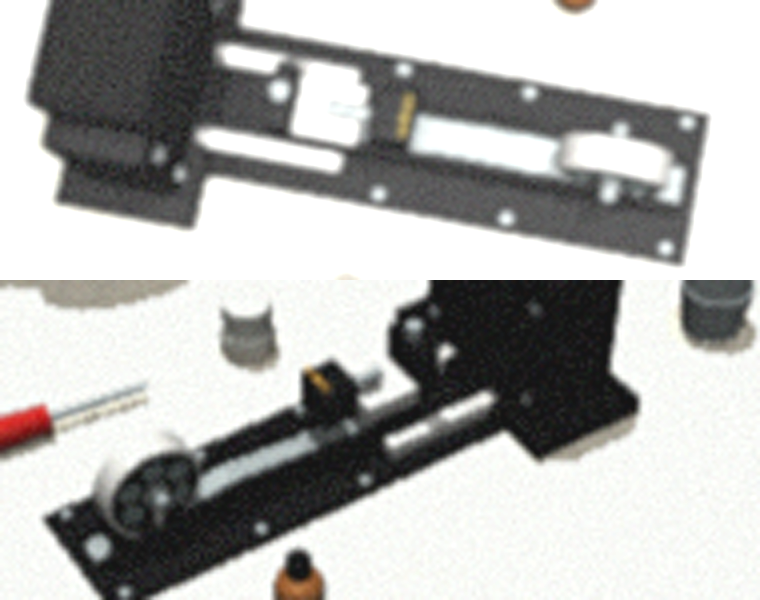

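The crop confirms it. The wheel is grey, stands on the low end of the black track, and its stubs are at top px (350,210.8) and (347.3,225.5). The index bar is straight below the centre. The shoe with brass contacts is at about px (295,207).

```bash
cat > h.py <<'E'
from rig import *
import numpy as np
def back(n,u,v,z):
    p=camera_params(n);K,R,t=(np.array(p[k]) for k in("intrinsics","R","t"))
    d=R.T@np.linalg.solve(K,[u,v,1]);o=-R.T@t
    return o+d*(z-o[2])/d[2]
T=lambda x,y,z:back("top",195+x/4,178+y/4,z)
S=lambda x,y,z:back("scene",250+x/4,145+(y-280)/4,z)
E
python3 - <<'E'
from h import *
r=lambda a:np.round(a,4)
a=T(620,131,.051);b=T(609,190,.051);print("stubs",r(a),r(b),r((a+b)/2),np.linalg.norm(a-b), "stubdir",np.degrees(np.arctan2(*(a-b)[1::-1]))-90)
print("scene near stub",r(S(160,497,.051)))
e=[T(240,28,.006),T(707,115,.006),T(205,178,.006),T(683,263,.006)];print(r(e))
d=lambda p,q:np.degrees(np.arctan2((p-q)[1],(p-q)[0]))
print(d(e[0],e[1]),d(e[2],e[3]),d(e[1],e[3])) 
print("scene edge",r(S(45,520,.006)),r(S(108,600,.006)))
print("shoe front brass",r(T(405,115,.05)))
s=state();R=s['orientation'];print("tool x ang",np.degrees(np.arctan2(R[1,0],R[0,0])),"y",np.degrees(np.arctan2(R[1,1],R[0,1])),s['time'])
E
```

```text
stubs [ 0.5295 -0.0538  0.051 ] [ 0.4892 -0.0468  0.051 ] [ 0.5094 -0.0503  0.051 ] 0.040897994917275374 stubdir -99.8399269417427
scene near stub [ 0.5238 -0.0521  0.051 ]
[[ 0.6043  0.2123  0.006 ]
 [ 0.5496 -0.1175  0.006 ]
 [ 0.497   0.2318  0.006 ]
 [ 0.4456 -0.1011  0.006 ]]
80.57296210214172 81.23243010495084 -8.95712756531873
scene edge [ 0.45   -0.1036  0.006 ] [ 0.5413 -0.1165  0.006 ]
shoe front brass [0.5373 0.0918 0.05  ]
tool x ang 155.83719016279332 y 65.8371839062805 0.1
```

```bash
python3 -m handwheel '[[46,0,0,-8,0.145],[46,0,0,-8,0.145],[46,0,0,-8,0.145],[46,0,0,-8,0.145],[46,0,0,-8,0.145],[46,0,0,0,0.145],[46,0,0,0,0.145],[46,0,0,0,0.145],[46,0,0,0,0.145]]' 20
python3 -m handwheel '[[46,-39.5,21.2,0,0],[46,-39.5,21.2,0,0],[46,-39.5,21.2,0,0],[46,-39.5,21.2,0,0],[46,-39.5,21.2,0,0],[46,-39.5,21.2,0,0],[46,-39.5,21.2,0,0],[46,-39.5,21.2,0,0],[46,-39.5,21.2,0,0],[46,-39.5,21.2,0,0],[46,-39.5,21.2,0,0],[46,-39.5,21.2,0,0],[46,-39.5,21.2,0,0],[46,-39.5,21.2,0,0],[46,-39.5,21.2,0,0],[46,-39.5,21.2,0,0],[46,0,0,0,0],[46,0,0,0,0]]' 20
python3 - <<'E'
from h import *
s=state();print(s['tcp_pos'],s['orientation'],s['time'],s['width'],s['ft_force'])
E
```

```text
time: 1.0
tcp_pos: [0.266, 0.5928, 0.2817]
orientation: [[0.161, 0.987, -0.0], [0.987, -0.161, -0.001], [-0.001, -0.0, -1.0]]
ft_force: [-0.1, -0.1, -0.1]
width: 0.46
grip_force: 0.0
time: 2.8
tcp_pos: [0.5027, -0.0848, 0.2819]
orientation: [[0.158, 0.987, -0.001], [0.987, -0.158, 0.0], [-0.0, -0.001, -1.0]]
ft_force: [0.2, 0.7, 0.8]
width: 0.46
grip_force: 0.0
[ 0.50271616 -0.08477573  0.28190686] [[ 1.58068622e-01  9.87427622e-01 -1.00057026e-03]
 [ 9.87428118e-01 -1.58068691e-01  1.08404603e-05]
 [-1.47454661e-04 -9.89704748e-04 -9.99999499e-01]] 2.8 0.4601300038864298 [0.21305533 0.74124204 0.8083917 ]
```

Down part way to z about 0.15, then a wrist view to fix the wheel's position and direction.

```bash
python3 -m handwheel '[[46,0,0,33,0],[46,0,0,33,0],[46,0,0,33,0],[46,0,0,33,0],[46,0,0,0,0],[46,0,0,0,0]]' 20 | head -2
python3 - <<'E'
from h import *
import cv2
s=state();np.savez("w.npz",p=s['tcp_pos'],R=s['orientation']);i=get_image("wrist")
i=cv2.convertScaleAbs(cv2.resize(i,None,fx=1.25,fy=1.25),alpha=1.8,beta=20);cv2.imwrite("pics/wrist1.png",i)
print({k:np.round(np.array(v),4).tolist() for k,v in camera_params("wrist").items()},s['width'])
E
```

```text
time: 3.4
tcp_pos: [0.5029, -0.0826, 0.1506]
{'intrinsics': [[350.6033, 0.0, 321.2206], [0.0, 350.6033, 200.8537], [0.0, 0.0, 1.0]], 'mount': [[-0.001, -0.9615, -0.2747, 0.0699], [1.0, -0.0012, 0.0007, 0.0001], [-0.001, -0.2747, 0.9615, -0.1311], [0.0, 0.0, 0.0, 1.0]]} 0.4588301451105703
```

View pics/wrist1.png

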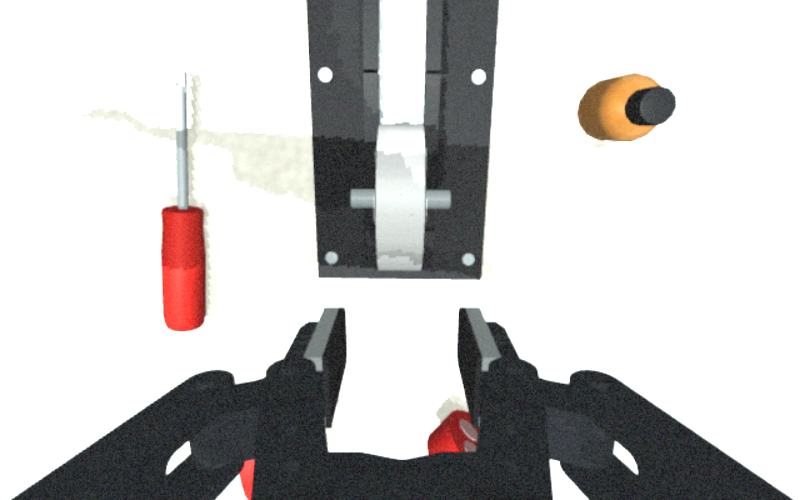

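The wrist view shows the wheel ahead, with stub ends at (350,198) and (451,198). The track is symmetric about column 400 and the fingertips are at columns 345 and 459, centre 402. The alignment is good.

```bash
cat >> h.py <<'E'
def wr(u,v,z,f=1.25):
    w=np.load("w.npz");p=camera_params("wrist");K=np.array(p["intrinsics"]);M=np.array(p["mount"])
    o=w['p']+w['R']@M[:3,3];d=w['R']@M[:3,:3]@np.linalg.solve(K,[u/f,v/f,1])
    return o+d*(z-o[2])/d[2]
E
python3 - <<'E'
from h import *
w=np.load("w.npz");r=lambda a:np.round(a,4)
a=wr(350,198,.051);b=wr(451,198,.051);m=(a+b)/2
print(r(a),r(b),r(m),"len",np.linalg.norm(a-b)); print("in tool",r(w['R'].T@(m-w['p'])))
n=(wr(331,258,.006)+wr(468,260,.006))/2;f=(wr(325,75,.006)+wr(478,76,.006))/2
print("track dir",np.degrees(np.arctan2(*(f-n)[1::-1])),"tool x",np.degrees(np.arctan2(w['R'][1,0],w['R'][0,0])),"tool y of line",r((w['R'].T@(n-w['p']))),r((w['R'].T@(f-w['p']))))
print(w['p'],state()['tcp_pos'])
E
```

```text
[ 0.4812 -0.0456  0.051 ] [ 0.534  -0.0539  0.051 ] [ 0.5076 -0.0498  0.051 ] len 0.05343346747778668
in tool [ 0.0332 -0.0003  0.0996]
track dir 80.46162426644462 tool x 81.1794067068911 tool y of line [-0.0143 -0.001   0.1446] [0.0983 0.0004 0.1446]
[ 0.50289465 -0.08263058  0.15058727] [ 0.50383604 -0.08303488  0.15162297]
```

```bash
python3 -m handwheel '[[46,0,0,25,0.012],[46,0,0,25,0],[46,0,0,25,0],[46,0,0,12,0],[46,0,0,8,0],[46,0,0,4,0],[46,0,0,0,0],[46,0,0,0,0],[46,0,0,0,0]]' 20
python3 - <<'E'
from h import *
import cv2
i=get_image("wrist");i=cv2.convertScaleAbs(cv2.resize(i,None,fx=1.25,fy=1.25),alpha=1.8,beta=20);cv2.imwrite("pics/wrist2.png",i)
E
```

```text
time: 4.35
tcp_pos: [0.5037, -0.084, 0.0521]
orientation: [[0.167, 0.986, 0.002], [0.986, -0.167, 0.0], [0.001, 0.001, -1.0]]
ft_force: [0.7, 0.7, 1.0]
width: 0.46
grip_force: 0.0
```

View pics/wrist2.png

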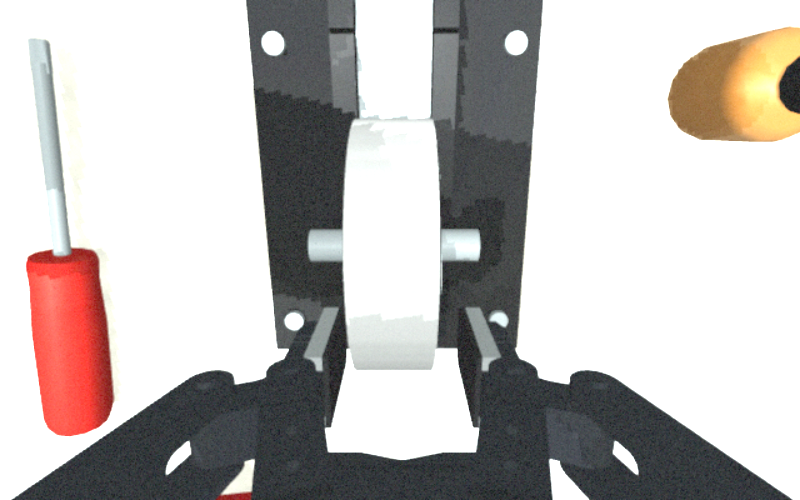

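```bash
python3 -m handwheel '[[46,4,-1,0,0],[46,4,-1,0,0],[46,3,0,0,0],[46,2,0,0,0],[46,1,0,0,0],[46,1,0,0,0],[46,1,0,0,0],[46,1,0,0,0],[46,1,0,0,0],[46,1,0,0,0],[46,1,0,0,0],[46,1,0,-0.1,0],[46,1,0,-0.1,0],[46,1,0,-0.1,0],[46,0,0,0,0]]' 20
python3 - <<'E'
from h import *
s=state();np.savez("w.npz",p=s['tcp_pos'],R=s['orientation'])
import cv2
i=get_image("wrist");i=cv2.convertScaleAbs(cv2.resize(i,None,fx=1.25,fy=1.25),alpha=1.8,beta=20);cv2.imwrite("pics/wrist3.png",i)
E
```

```text
time: 5.9
tcp_pos: [0.505, -0.0607, 0.0516]
orientation: [[0.167, 0.986, 0.0], [0.986, -0.167, 0.0], [0.0, 0.0, -1.0]]
ft_force: [-0.3, -0.9, 0.7]
width: 0.459
grip_force: 0.2
```

View pics/wrist3.png

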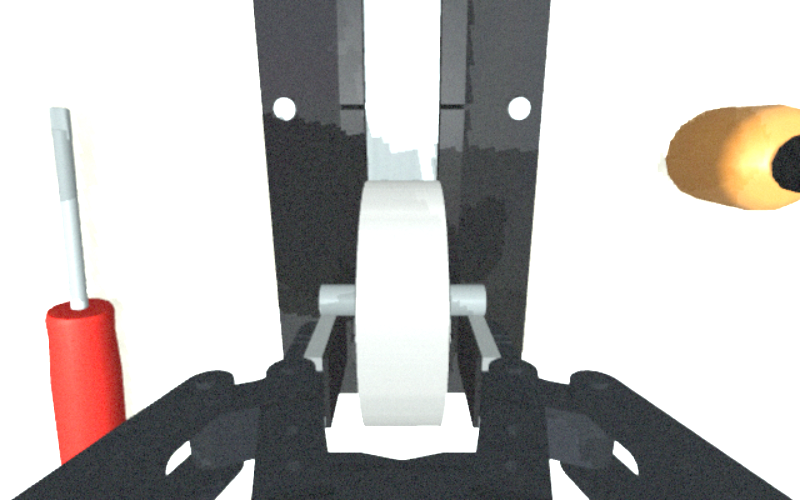

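Both stubs are touching the pads, and wheel, fingers and track are all centred at column 402. Now rolling.

```bash
python3 -m handwheel '[[46,2,0,-0.3,0],[46,3,0,-0.4,0],[46,3,0,-0.4,0],[46,3,0,-0.4,0],[46,3,0,-0.4,0],[46,3,0,-0.4,0],[46,3,0,-0.4,0],[46,3,0,-0.4,0],[46,3,0,-0.4,0],[46,3,0,-0.4,0],[46,3,0,-0.4,0],[46,3,0,-0.4,0],[46,2,0,-0.3,0],[46,1,0,0,0],[46,0,0,0,0]]' 20
python3 - <<'E'
from h import *
import cv2
s=state();np.savez("w.npz",p=s['tcp_pos'],R=s['orientation']);print(s['tcp_pos'],s['ft_force'])
a=get_image("wrist");b=get_image("top")[178:248,195:385]
f=lambda i:cv2.convertScaleAbs(i,alpha=1.8,beta=20)
b=cv2.resize(b,(640,236),interpolation=cv2.INTER_CUBIC)
cv2.imwrite("pics/c4.png",np.vstack([f(a[:360]),f(b)]))
E
```

```text
time: 7.45
tcp_pos: [0.5113, -0.0233, 0.0566]
orientation: [[0.167, 0.986, 0.0], [0.986, -0.167, 0.0], [0.0, 0.0, -1.0]]
ft_force: [1.0, -0.5, 0.9]
width: 0.457
grip_force: 0.2
[ 0.51130135 -0.02332437  0.05659111] [ 0.99455824 -0.51028084  0.85572938]
```

View pics/c4.png

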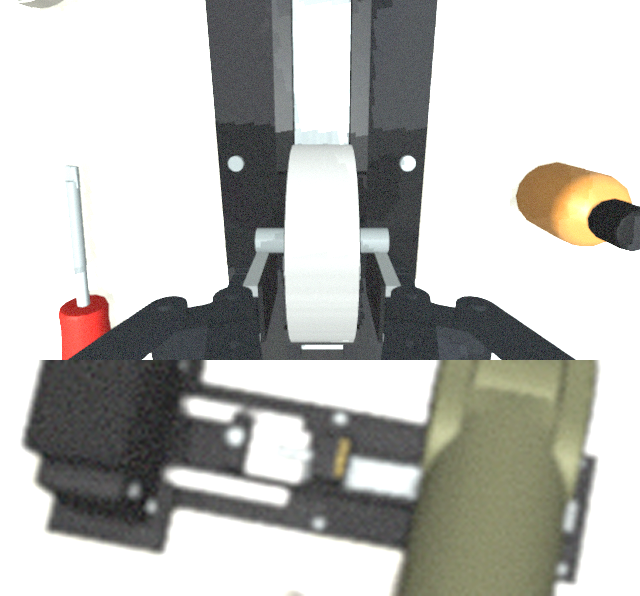

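```bash
python3 -m handwheel '[[46,2,0,-0.3,0],[46,3,0,-0.4,0],[46,3,0,-0.4,0],[46,3,0,-0.4,0],[46,2,0,-0.3,0],[46,2,0,-0.3,0],[46,1,0,-0.1,0],[46,1,0,-0.1,0],[46,1,0,-0.1,0],[46,1,0,0,0],[46,1,0,0,0],[46,1,0,0,0],[46,1,0,0,0],[46,1,0,0,0],[46,1,0,0,0],[46,1,0,0,0],[46,1,0,0,0],[46,0,0,0,0]]' 20
python3 - <<'E'
from h import *
import cv2
s=state();np.savez("w.npz",p=s['tcp_pos'],R=s['orientation']);print(s['tcp_pos'],s['ft_force'])
a=get_image("wrist");f=lambda i:cv2.convertScaleAbs(i,alpha=1.8,beta=20)
cv2.imwrite("pics/c5.png",f(a))
E
```

```text
time: 9.35
tcp_pos: [0.5157, 0.0023, 0.059]
orientation: [[0.167, 0.986, 0.0], [0.986, -0.167, 0.0], [0.0, 0.0, -1.0]]
ft_force: [-0.2, 0.1, 0.0]
width: 0.462
grip_force: 0.0
[0.51566478 0.00233131 0.05902722] [-0.1645106   0.09589916  0.02966759]
```

View pics/c5.png

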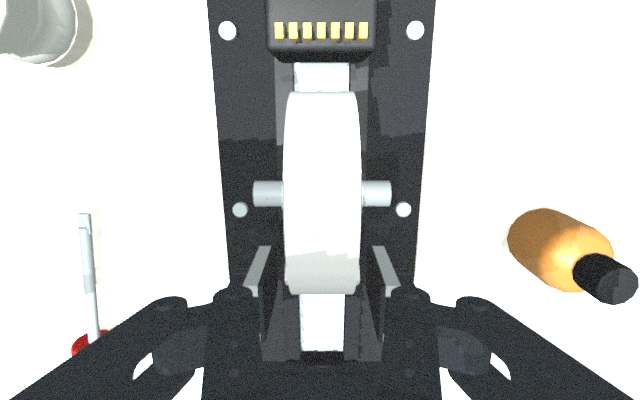

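The wheel is over the crest and still rolling. Its stubs are at (322,193), about 17 mm ahead of the pads, and the shoe is just beyond. I'll wait, then close in slowly.

```bash
python3 -m handwheel '[[46,0,0,0,0],[46,0,0,0,0],[46,0,0,0,0],[46,0,0,0,0],[46,0,0,0,0],[46,3,0,0.3,0],[46,3,0,0.3,0],[46,3,0,0.3,0],[46,3,0,0.3,0],[46,3,0,0.2,0],[46,2,0,0.2,0],[46,1,0,0.1,0],[46,1,0,0.1,0],[46,1,0,0.1,0],[46,0,0,0,0]]' 20
python3 - <<'E'
from h import *
import cv2
s=state();np.savez("w.npz",p=s['tcp_pos'],R=s['orientation']);print(s['tcp_pos'],s['ft_force'])
a=get_image("wrist");f=lambda i:cv2.convertScaleAbs(i,alpha=1.8,beta=20)
cv2.imwrite("pics/c6.png",f(a))
E
```

```text
time: 10.9
tcp_pos: [0.519, 0.0219, 0.0571]
orientation: [[0.167, 0.986, 0.0], [0.986, -0.167, 0.0], [0.0, 0.0, -1.0]]
ft_force: [0.2, -0.6, 0.0]
width: 0.461
grip_force: 0.0
[0.51900479 0.02191267 0.0571407 ] [ 0.21666207 -0.60532582  0.02742528]
```

View pics/c6.png

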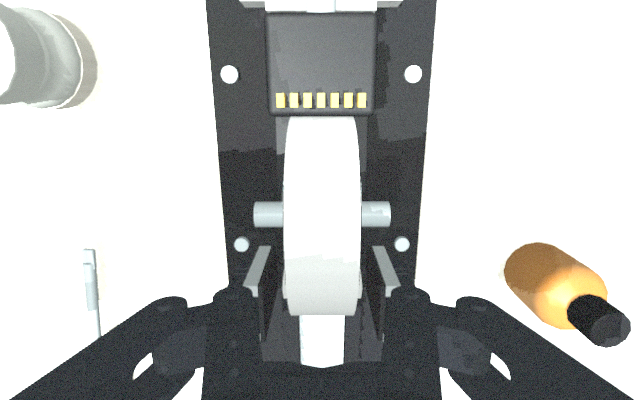

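The wheel rests near the shoe, stubs at row 214, with about 10 mm still to contact (row 240).

```bash
M="python3 -m handwheel"; g="grep -E time|pos|ft"
python3 -m handwheel '[[46,2,0,0.1,0],[46,2,0,0.1,0],[46,2,0,0.1,0],[46,1,0,0.1,0],[46,1,0,0.1,0],[46,0,0,0,0]]' 20|grep -E "pos|ft"
python3 -m handwheel '[[46,0.5,0,0,0],[46,0.5,0,0,0],[46,0,0,0,0]]' 20|grep -E "pos|ft"
python3 -m handwheel '[[46,0.5,0,0,0],[46,0.5,0,0,0],[46,0,0,0,0]]' 20|grep -E "pos|ft"
python3 -m handwheel '[[46,0.5,0,0,0],[46,0.5,0,0,0],[46,0,0,0,0]]' 20|grep -E "time|pos|ft"
```

```text
tcp_pos: [0.5203, 0.0299, 0.0566]
ft_force: [-1.2, 0.2, 0.2]
tcp_pos: [0.5205, 0.0307, 0.0566]
ft_force: [0.1, 0.4, 0.1]
tcp_pos: [0.5206, 0.0318, 0.0566]
ft_force: [0.4, 0.3, -0.8]
time: 12.45
tcp_pos: [0.5208, 0.0327, 0.0566]
ft_force: [-0.1, -0.3, 0.2]
```

```bash

python3 -m handwheel '[[46,0.5,0,0,0],[46,0.5,0,0,0],[46,0,0,0,0]]' 20|grep -E "pos|ft"
python3 -m handwheel '[[46,0.5,0,0,0],[46,0.5,0,0,0],[46,0,0,0,0]]' 20|grep -E "pos|ft"
python3 -m handwheel '[[46,0.5,0,0.1,0],[46,0.5,0,0,0],[46,0,0,0,0]]' 20|grep -E "time|pos|ft"
```

```text
tcp_pos: [0.5208, 0.0329, 0.0566]
ft_force: [-0.6, -2.3, 1.9]
tcp_pos: [0.5211, 0.0344, 0.0567]
ft_force: [-0.6, -2.5, 1.1]
time: 13.35
tcp_pos: [0.5214, 0.0358, 0.0567]
ft_force: [-1.2, -3.3, 2.1]
```

```bash

python3 -m handwheel '[[46,0.5,0,0,0],[46,0.5,0,0,0],[46,0,0,0,0]]' 20|grep -E "pos|ft"
python3 -m handwheel '[[46,0.5,0,0,0],[46,0.5,0,0,0],[46,0,0,0,0]]' 20|grep -E "time|pos|ft"
```

```text
tcp_pos: [0.5216, 0.0368, 0.0566]
ft_force: [-1.4, -3.2, 2.9]
time: 13.95
tcp_pos: [0.5218, 0.0377, 0.0566]
ft_force: [-0.3, -2.4, 2.2]
```

The shoe slides at about 3 N. I'll continue feeling for the end.

```bash

python3 -m handwheel '[[46,0.5,0,0,0],[46,0.5,0,0,0],[46,0,0,0,0]]' 20|grep -E "pos|ft"
python3 -m handwheel '[[46,0.5,0,0.1,0],[46,0.5,0,0,0],[46,0,0,0,0]]' 20|grep -E "pos|ft"
python3 -m handwheel '[[46,0.5,0,0,0],[46,0.5,0,0,0],[46,0,0,0,0]]' 20|grep -E "time|pos|ft"
```

```text
tcp_pos: [0.5219, 0.0387, 0.0565]
ft_force: [-0.5, -1.7, 2.3]
tcp_pos: [0.522, 0.0397, 0.0564]
ft_force: [-0.4, -3.2, 3.5]
time: 14.85
tcp_pos: [0.5222, 0.0407, 0.0564]
ft_force: [-0.7, -3.3, 3.9]
```

```bash

python3 -m handwheel '[[46,0.5,0,0,0],[46,0.5,0,0,0],[46,0,0,0,0]]' 20|grep -E "pos|ft"
python3 -m handwheel '[[46,0.5,0,0,0],[46,0.5,0,0,0],[46,0,0,0,0]]' 20|grep -E "time|pos|ft"
```

```text
tcp_pos: [0.5224, 0.0417, 0.0564]
ft_force: [-0.4, -3.4, 2.8]
time: 15.45
tcp_pos: [0.5225, 0.0427, 0.0564]
ft_force: [-0.0, -3.2, 2.6]
```

```bash

python3 -m handwheel '[[46,0.3,0,0,0],[46,0.3,0,0,0],[46,0,0,0,0]]' 20|grep -E "pos|ft"
python3 -m handwheel '[[46,0.3,0,0,0],[46,0.3,0,0,0],[46,0,0,0,0]]' 20|grep -E "time|pos|ft"
```

```text
tcp_pos: [0.5226, 0.0432, 0.0564]
ft_force: [-0.5, -3.0, 2.8]
time: 16.05
tcp_pos: [0.5227, 0.0438, 0.0564]
ft_force: [-0.3, -3.2, 1.7]
```

```bash

python3 -m handwheel '[[46,0.3,0,0,0],[46,0.3,0,0,0],[46,0,0,0,0]]' 20|grep -E "time|pos|ft"
```

```text
time: 16.35
tcp_pos: [0.5228, 0.0442, 0.0565]
ft_force: [-1.3, -3.8, 2.8]
```

```bash

python3 -m handwheel '[[46,0.3,0,0,0],[46,0.2,0,0,0],[46,0,0,0,0]]' 20|grep -E "time|pos|ft"
```

```text
time: 16.65
tcp_pos: [0.5228, 0.0443, 0.0564]
ft_force: [-1.1, -4.9, 3.6]
```

```bash

python3 -m handwheel '[[46,0.3,0,0,0],[46,0.2,0,0,0],[46,0,0,0,0]]' 20|grep -E "time|pos|ft"
```

```text
time: 16.95
tcp_pos: [0.5228, 0.0443, 0.0564]
ft_force: [-0.8, -5.4, 4.5]
```

```bash

python3 -m handwheel '[[46,0.4,0,0,0],[46,0.4,0,0,0],[46,0,0,0,0]]' 20|grep -E "time|pos|ft"
```

```text
time: 17.25
tcp_pos: [0.5228, 0.0444, 0.0564]
ft_force: [-1.6, -6.6, 4.9]
```

```bash

python3 -m handwheel '[[46,0.4,0,0,0],[46,0.4,0,0,0],[46,0,0,0,0]]' 20|grep -E "time|pos|ft"
```

```text
time: 17.55
tcp_pos: [0.5228, 0.0444, 0.0564]
ft_force: [-1.9, -8.7, 5.5]
```

```bash
python3 - <<'E'
from h import *
import cv2
s=state();R=s['orientation'];a=get_image("wrist");f=lambda i:cv2.convertScaleAbs(i,alpha=1.8,beta=20)
cv2.imwrite("pics/c7.png",f(a))
P={"c5":np.array([.51566478,.00233131,.05902722]),"c6":np.array([.51900479,.02191267,.0571407]),"c7":s['tcp_pos']}
for n,p in P.items():
    np.savez("w.npz",p=p,R=R);i=cv2.imread(f"pics/{n}.png");h=cv2.cvtColor(i,cv2.COLOR_BGR2HSV)
    m=cv2.inRange(h,(18,70,90),(38,255,255));m[:,:262]=0;m[:,380:]=0;m[200:]=0
    v,u=np.nonzero(m);B=wr(np.median(u),v.mean(),.05,1)
    g=cv2.inRange(cv2.cvtColor(i,cv2.COLOR_BGR2GRAY),170,255);k,_,st,c=cv2.connectedComponentsWithStats(g)
    sc=[(c[j],st[j,4]) for j in range(1,k) if 150<st[j,4]<700 and 200<c[j][0]<440]
    x=np.array([.167,.986,0])
    print(n,len(v),(v.min(),v.max()),"brass x",1e3*(B@x),"screws",[(np.round(q).tolist(),int(ar),round(1e3*(wr(*q,.006,1)@x),1)) for q,ar in sc])
print(s['time'],s['ft_force'])
E
```

```text
c5 518 (np.int64(22), np.int64(40)) brass x 181.99561736709828 screws [([227.0, 30.0], 272, np.float64(190.8)), ([415.0, 30.0], 275, np.float64(190.7)), ([278.0, 30.0], 158, np.float64(190.8)), ([293.0, 30.0], 161, np.float64(190.8)), ([307.0, 30.0], 154, np.float64(190.8)), ([321.0, 30.0], 151, np.float64(190.7)), ([335.0, 30.0], 151, np.float64(190.7)), ([349.0, 30.0], 151, np.float64(190.7)), ([363.0, 30.0], 153, np.float64(190.7)), ([239.0, 209.0], 156, np.float64(100.8)), ([403.0, 209.0], 173, np.float64(100.6))]
c6 283 (np.int64(92), np.int64(107)) brass x 178.05082209101542 screws [([229.0, 74.0], 261, np.float64(190.7)), ([413.0, 73.0], 257, np.float64(190.7)), ([241.0, 245.0], 156, np.float64(100.6)), ([402.0, 244.0], 158, np.float64(100.6))]
c7 437 (np.int64(131), np.int64(146)) brass x 187.17268490717137 screws [([410.0, 121.0], 236, np.float64(190.9)), ([231.0, 122.0], 234, np.float64(190.8)), ([374.0, 241.0], 625, np.float64(125.9))]
17.55 [-1.86937673 -8.71128998  5.45675009]
```

View pics/c7.png

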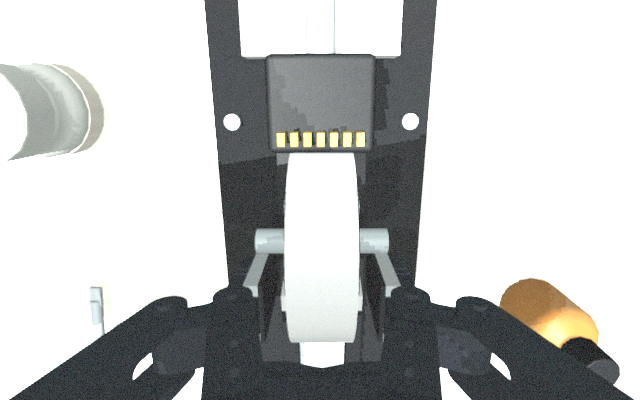

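```bash
python3 - <<'E'
from h import *
s=state();R=s['orientation'];x=np.array([.167,.986,0])
P=[(np.array([.51566478,.00233131,.05902722]),30.3),(np.array([.51900479,.02191267,.0571407]),99.8),(s['tcp_pos'],138.8)]
for z in (.03,.035,.04,.045,.05,.055):
    o=[]
    for p,v in P: np.savez("w.npz",p=p,R=R);o.append(round(1e3*(wr(321,v,z,1)@x),1))
    np.savez("w.npz",p=P[2][0],R=R);print(z,o,"wheel",1e3*wr(321,240,.057,1)@x,"crest",(np.array([.5076,-.0498,0])@x)*1e3+65)
E
```

```text
0.03 [np.float64(186.4), np.float64(178.5), np.float64(184.6)] wheel 147.46108573701542 crest 100.66640000000002
0.035 [np.float64(185.5), np.float64(178.5), np.float64(185.2)] wheel 147.46108573701542 crest 100.66640000000002
0.04 [np.float64(184.7), np.float64(178.5), np.float64(185.7)] wheel 147.46108573701542 crest 100.66640000000002
0.045 [np.float64(183.8), np.float64(178.5), np.float64(186.2)] wheel 147.46108573701542 crest 100.66640000000002
0.05 [np.float64(182.9), np.float64(178.5), np.float64(186.8)] wheel 147.46108573701542 crest 100.66640000000002
0.055 [np.float64(182.1), np.float64(178.5), np.float64(187.3)] wheel 147.46108573701542 crest 100.66640000000002
```

The shoe has moved about 11 mm and the force now rises with no advance. Part of the load is downward (fz), so I'll relieve that by raising the tool slightly and check again.

```bash

python3 -m handwheel '[[46,0,0,-0.3,0],[46,0,0,-0.3,0],[46,0,0,0,0]]' 20|grep -E "time|pos|ft"
```

```text
time: 17.9
tcp_pos: [0.5227, 0.0444, 0.0566]
ft_force: [-0.8, -8.2, 2.0]
```

```bash

python3 -m handwheel '[[46,0,0,-0.3,0],[46,0,0,-0.3,0],[46,0,0,0,0]]' 20|grep -E "time|pos|ft"
```

```text
time: 18.2
tcp_pos: [0.5225, 0.0445, 0.0567]
ft_force: [0.3, -8.0, -1.8]
```

```bash

python3 -m handwheel '[[46,0.3,0,0.1,0],[46,0.3,0,0,0],[46,0,0,0,0],[46,0,0,0,0]]' 20|grep -E "time|pos|ft"
```

```text
time: 18.6
tcp_pos: [0.5226, 0.0445, 0.0567]
ft_force: [0.1, -9.4, -1.2]
```

```bash

python3 -m handwheel '[[46,0.2,0,0,0],[46,0.2,0,0,0],[46,0,0,0,0],[46,0,0,0,0]]' 20|grep -E "time|pos|ft"
```

```text
time: 19.0
tcp_pos: [0.5225, 0.0445, 0.0566]
ft_force: [-1.0, -10.1, -0.6]
```

It holds firm at 10 N, well above the shoe's 3–6 N friction, so it's home. Backing off gently and then going up.

```bash

python3 -m handwheel '[[46,-0.5,0,0,0],[46,-0.5,0,0,0],[46,-1,0,0,0],[46,-1,0,0,0],[46,-2,0,-0.2,0],[46,-3,0,-0.3,0],[46,-4,0,-0.3,0],[46,-4,0,-0.3,0],[46,-4,0,-0.3,0],[46,0,0,-5,0],[46,0,0,-15,0],[46,0,0,-25,0],[46,0,0,-25,0],[46,0,0,-25,0],[46,0,0,-20,0],[46,0,0,-10,0],[46,0,0,0,0],[46,0,0,0,0],[46,0,0,0,0]]' 20|grep -E "time|pos|ft"
python3 - <<'E'
from h import *
import cv2
s=state();p=s['tcp_pos'];R=s['orientation'];a=get_image("wrist");np.savez("w.npz",p=p,R=R)
i=cv2.convertScaleAbs(a,alpha=1.8,beta=20);cv2.imwrite("pics/c8.png",i);x=np.array([.167,.986,0])
h=cv2.cvtColor(i,cv2.COLOR_BGR2HSV);m=cv2.inRange(h,(18,70,90),(38,255,255));m[:,:262]=0;m[:,380:]=0;m[200:]=0
v,u=np.nonzero(m);print("brass",len(v),u.mean(),v.mean(),1e3*wr(u.mean(),v.mean(),.073,1)@x)
p=np.array([.5228,.0444,.0564]);np.savez("w.npz",p=p,R=R);print("before",1e3*wr(321,138.8,.073,1)@x)
b=get_image("scene");cv2.imwrite("pics/scene8.png",b)
E
```

```text
time: 20.9
tcp_pos: [0.5193, 0.0281, 0.1829]
ft_force: [-1.7, 0.5, 0.1]
brass 207 323.60869565217394 91.5024154589372 190.0260751650324
before 189.14562135900445
```

```bash
python3 -m handwheel '[[46,0,0,-10,0],[46,0,0,0,0],[46,0,0,0,0],[46,0,0,0,0]]' 20|grep -E "time|pos|ft"
python3 -c "
from rig import *
print(hand_in())"
```

```text
time: 21.4
tcp_pos: [0.52, 0.0281, 0.1939]
ft_force: [-0.6, 0.5, 0.3]
the job is handed in; nothing more can be done
None
```

I docked the wheel and handed the job in at 21.4 s: it rolled over the crest and pressed the shoe in about 11 mm until it held firm at 10 N. After backing off, the shoe measured unmoved; I had no pictures left to check the wheel itself, and its index bar is only estimated at about 11° from the top.

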